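Clip the thermometer on the soak tub and open the safety-capped stain remover

TASK

Get a soak ready: squeeze open the red thermometer clip parked on the yellow caddy's rim and release it down onto the grey tub's near rim (the robot's side), its steel stem inside the tub and the clip left gripping by itself. Then open the blue jug: press its orange safety cap right down, twist it anticlockwise until it is free, and lift it straight up. Finish still holding the cap in the gripper, level and well clear (a hand's width, say 7 cm) straight above the jug's mouth; leave the other things where they are.

Things in the scene. Friction and masses are not known exactly. Their poses are not given: they have to be found in the camera images.
- clip: red thermometer clip, 45 g, 24 mm wide (y). Origin at the throat, where a clipped edge's top comes to rest between the jaws. Clipped on: z up, x through the edge to the stem side, y along the edge; jaws reach 28 mm below the origin; a 28 mm round white readout is on the -x jaw, out to x = -13 mm. Starts on the caddy's near rim, stem inside.
- clip_handles (a point): point midway between the two squeeze handles, 30 mm above the clip's origin, where to pinch along the clip's x. The handles rise from 14 to 51 mm above the origin; clipped on an edge they lean out 0.225 rad each and measure 44 mm over their outer faces at the top; fully squeezed they stand parallel, 24 mm over their outer faces
- clip_hinge (a point): the clip's hinge pin, midway between the handles and 6 mm above the origin; it is 6 mm above the top of an edge when the clip is fully on, and stays midway between the fingers while squeezed (the clip body frame, that of the stem half, tilts 0.225 rad then)
- stem_tip (a point): lower end of the thermometer's steel stem (5 mm thick), on the clip's +x jaw, 60 mm below the clip's origin at its x = 10.5 mm
- clip_jaw (a joint): opening angle of the clip, rad: about 0 gripping a 5 mm edge, -0.12 closed on nothing, 0.45 fully squeezed against its stop (jaws then about 20 mm apart at the tips, 7.5 mm at the throat). Sprung shut: holding the handles fully squeezed takes about 12 N; 20 N is a sound grip. It springs shut when the fingers open
- caddy: yellow open caddy, 130 x 180 x 110 mm, walls 5 mm, fixed to the worktop; origin under its centre; its near wall is at its -x side
- caddy_near_rim (a point): middle of the caddy's near rim, at the top of the wall's middle (110 mm up); the clip is parked along this rim
- tub: grey open tub, 200 (x) x 260 (y) x 110 mm, walls 5 mm, empty, fixed to the worktop; origin under its centre; its near wall (robot's side) is at its -x side
- tub_near_rim (a point): middle of the tub's near rim, at the top of the wall's middle (110 mm up); the rim runs along the tub's y for 115 mm either way
- jug: blue square jug of stain remover, 84 mm wide, body to 105 mm, then a shoulder and neck, mouth 152 mm up, held in a 100 mm square steel bracket on the worktop so that it cannot move or turn; origin under its centre, z up
- jug_mouth (a point): centre of the jug's mouth, 152 mm above the worktop, on the cap's turning axis
- cap: orange ribbed round push-and-turn cap, 46 mm across, 32 mm tall, 40 g; origin at the centre of its underside, z up. Starts locked on the jug, underside 141 mm above the worktop, axes along the jug's. Keep it pressed at least 4 mm down while turning anticlockwise (seen from above) through the first 0.6 rad; it is free to lift between 0.9 and 2.4 rad of turn (aim for 1.3)
- cap_top (a point): centre of the cap's flat top, 32 mm above its underside; the cap can be pinched from above across any diameter, with the fingertips 3 to 10 mm above its underside; a grip of about 35 N holds it without slipping
- cap_liner (a joint): how far the sprung liner inside the cap is pressed in, m: 0 as locked on the jug, 0.006 with the cap pressed fully down on its stop, -0.002 with the cap off. The liner pushes back with 6 N when locked, rising to about 10 N at the stop
- softener: green softener bottle, 68 mm across, 210 mm tall; origin under its centre; bystander
- spray_can: white spray can, 56 mm across, 190 mm tall; origin under its centre; bystander
- tablet_jar: clear jar with blue lid, 84 mm across, 110 mm tall; origin under its centre; bystander
- dosing_cup: white plastic dosing cup, 64 mm across, 70 mm tall; origin under its centre; bystander
- polish_tin: low steel tin, 64 mm across, 40 mm tall; origin under its centre; bystander
- scrub_brush: wooden hand scrubbing brush, 140 x 56 x 36 mm, lying bristles down on the floor of the tub, towards its far side; bystander
Mind the look-alikes: they are no part of the job. Of the things that look like the jug, take the one that is farthest to the robot's right at the start.

How it is judged (in metres and radians):
On the way, in this order (a step that is already met when the one before it is completed fails the run):
1. the thermometer clip grips the tub's near rim by itself, stem inside the tub, gripper off it (z of clip_hinge in the frame of tub between 0.108 and 0.128 m and x of clip_hinge in the frame of tub between -0.1045 and -0.0905 m and y of clip_hinge in the frame of tub between -0.115 and 0.115 m and x of stem_tip in the frame of tub above -0.095 m and z of stem_tip in the frame of tub below 0.08 m and value of joint clip_jaw between -0.07 and 0.1 rad and contact force between clip and tub above 1 N and angle between clip's own z axis and vertical below 0.2 rad and contact force between clip and the fingers below 0.1 N), for 0.2 s.
2. the cap is pressed down on the jug by at least 4 mm (value of joint cap_liner above 0.004 m and horizontal distance between cap and jug_mouth below 0.006 m), for 0.05 s.
3. the cap is twisted by at least 0.85 rad while still down on the jug (angle between the x axis of cap and the x axis of jug, either way round above 0.85 rad and z of cap in the frame of jug below 0.15 m and horizontal distance between cap and jug_mouth below 0.006 m), for 0.05 s.
At the end, for the whole second after the job is handed in: The clip grips the tub's near rim unaided (hinge 8 mm below to 12 mm above its seated height, within 7 mm of the wall's middle), stem inside; the cap is held still in the fingers, off the jug, underside 30 to 160 mm above the mouth, within 30 mm of its axis, tilted under 0.25 rad (all of step 1 and z of cap in the frame of jug_mouth between 0.03 and 0.16 m and horizontal distance between cap and jug_mouth below 0.03 m and angle between cap's own z axis and vertical below 0.25 rad and contact force between cap and the fingers above 2 N and contact force between cap and jug below 0.1 N and linear speed of cap below 0.02 m/s); the arm keeps its last pose, push and grip.
It fails at once if a bystander is shifted by more than 30 mm (distance of any of softener, spray_can, tablet_jar, dosing_cup, polish_tin, scrub_brush from where it was at the start of the episode above 0.03 m).
It also fails if it takes over 56 s, if anything falls off the work surface, if the arm or the gripper's body presses on something with over 40 N, if the wrist force passes 120 N, or if a joint passes its speed limit or range.

ROBOT

A 6-joint arm with a two-finger parallel gripper is mounted at the origin on the work surface. World frame = base frame: x ahead of the robot, y to its left, z up, the work surface at z = 0. Lengths are in m, angles in degrees, forces in N, time in s.
With the tool pointing down it reaches from about 0.35 to 0.85 m from the base axis. Payload 8.1 kg.
Tool frame: the origin (TCP) lies midway between the tips of the shut fingers; the grasp point (between the pads) lies 19 mm behind it; z points along the fingers, y is the line along which they close (so a half turn about z gives the same grasp; the last joint's range is limited). The gripper opens to 93 mm and grips with 3 to 60 N. Pads are 15 mm wide; open, the fingers measure 128 mm over their backs; the gripper's body (75 mm by 188 mm) begins 65 mm behind the grasp point.
Start: joints at [70.623, 7.471, 85.268, -0, 87.261, -4.893], TCP at [0.15, 0.581, 0.219] pointing down, gripper open.
Joint ranges: [-169.43, 169.43], [-51.17, 129.36], [1.28, 143.12], [-76.62, 256.62], [0, 156.53], [-152.29, 152.29]. Speed limits (degrees/s): [136.94, 136.94, 159.86, 180, 180, 180].

INTERFACE

Orientations are given as a 3x3 rotation matrix whose columns are the frame's x, y, z axes.
In Python, from cell import manip, vision gives the robot as it stands.
- The arm moves only by the tool send_path, called after "Call:" as name(argument=value, ...) on one line, values as JSON. Schema: {"type":"object","properties":{"segments":{"type":"object","properties":{"jaw":{"type":"array","items":{"type":"number"},"minItems":1,"maxItems":10},"sx":{"type":"array","items":{"type":"number"},"minItems":1,"maxItems":10},"sy":{"type":"array","items":{"type":"number"},"minItems":1,"maxItems":10},"sz":{"type":"array","items":{"type":"number"},"minItems":1,"maxItems":10},"twist":{"type":"array","items":{"type":"number"},"minItems":1,"maxItems":10}},"additionalProperties":false,"required":["jaw","sx","sy","sz","twist"]},"clamp_n":{"type":"number"},"only":{"type":"string"},"quiet":{"type":"boolean"},"lines":{"type":"string"}},"required":["segments"],"additionalProperties":false}. segments is an object with one list for each field, all of the same length, 1 to 10, a row being the entries at one place: jaw (the finger opening in m), sx, sy, sz (the shift in m), twist (a turn about the tool's z in degrees); each row is the pose to reach, as a shift and turn from the pose commanded when the call began, along the tool's axes at that moment; what a row does not reach only later rows make up. A row lasts 1/8 s, in which the tool goes at most 0.0625 m and 10.7 degrees, less where a joint would pass 70% of its speed; a pose out of reach is approached as far as the arm can. The fingers move at their own pace and stop on an object; clamp_n is the grip in N (left out, the last holds). Time passes only in rows, so rows that do not move let the fingers close. The tool returns the time, the measured TCP pose, the force, the opening and the grip force at its end. only (a regular expression) keeps the lines of the reply that match it, lines (a string "A,B") keeps lines A to B, and quiet returns only ok. Input that does not fit is refused with a message, and nothing moves.
- manip.observe(): the state, without advancing time (a new reading comes with each control period).
- vision.camera(name): name is "side" or "top" or "wrist"; returns (picture, depth): 480x640x3 uint8, red, green, blue; 480x640 float32, m along the optical axis (not along the pixel's ray), 0 where there is no reading.
- vision.calibration(name): a dict with "mtx" (3x3 intrinsics, pixels), "dist" ([k1, k2, p1, p2, k3] as OpenCV has them; the pictures are not rectified), "R" (3x3) and "t" (3): a world point X has camera coordinates R X + t; the wrist camera has in their place "tool_from_camera" (4x4, takes a point from camera to tool coordinates, whose origin is the TCP and whose axes are the flange's). Camera axes: x right, y down, z forward; pixel columns grow to the right and rows downward; lengths in m; the calibration is good to about 2 mm. A picture is of the moment at which its call begins: read the wrist's pose just before it. calibration takes no time and is no camera call.
- manip.hand_in(): hands the job in; it is judged then, once.
The state is a dict: "time_s": time; "joint_pos": joint angles; "qd": joint speeds; "tau": joint torques, N m; "position": TCP position; "orientation": TCP orientation; "ft_force": force on the tool from outside, world axes, zero at the start; "moment": the same for the moment, N m; "opening": finger opening in m; "grasp_force": force on a finger pad.
Only numpy, scipy, OpenCV 4.12 (cv2) and the standard library are available. Lean on these libraries where they do the work, as an engineer would, in place of code of your own. Each camera call takes 0.05 s, during which the arm holds its last target. There are 200 camera calls.

## Working session

There is one attempt and no reset: what is moved stays moved. The work goes in short steps, Python scripts to look and compute and a tool call to move; the robot and the scene stay as the last step left them, time stands still between calls to the robot, and variables do not carry over. Pictures are saved under pics/ and viewed, at most 10 in all, crops included, and the job is handed in when it is done.

```bash
ls; mkdir -p pics
```

Create h.py:
```python
import numpy as np, cv2
from cell import manip, vision
def cal(n, s=None):
    c=vision.calibration(n)
    if n=="wrist":
        T=np.eye(4); T[:3,:3]=np.array(s["orientation"]); T[:3,3]=s["position"]
        W=np.linalg.inv(T@np.array(c["tool_from_camera"])); R,t=W[:3,:3],W[:3,3]
    else: R,t=np.array(c["R"]),np.array(c["t"])
    return np.array(c["mtx"]),np.array(c["dist"]),R,t
def ray(C,uv):
    K,d,R,t=C
    p=cv2.undistortPoints(np.array(uv,float).reshape(-1,1,2),K,d).reshape(-1,2)
    D=np.c_[p,np.ones(len(p))]@R
    return -R.T@t,D
def plane(C,uv,z):
    o,D=ray(C,uv); return o+D*((z-o[2])/D[:,2])[:,None]
def deproj(C,dep,uv):
    o,D=ray(C,uv); uv=np.array(uv).reshape(-1,2).round().astype(int)
    return o+D*dep[uv[:,1],uv[:,0]][:,None]
def cloud(C,dep,mask):
    v,u=np.nonzero(mask&(dep>0)); return deproj(C,dep,np.c_[u,v]),np.c_[u,v]
def proj(C,X):
    K,d,R,t=C
    return cv2.projectPoints(np.array(X,float).reshape(-1,1,3),cv2.Rodrigues(R)[0],t,K,d)[0].reshape(-1,2)
```

Run:
```python
from h import *
s=manip.observe(); print(s)
for n in("top","side","wrist"):
    p,d=vision.camera(n); np.savez(f"{n}0.npz",p=p,d=d)
    cv2.imwrite(f"pics/{n}0.png",p[:,:,::-1])
    C=cal(n,s); print(n,-C[2].T@C[3],C[0][0,0])
```

```text
pics
{'time_s': 0.0, 'joint_pos': array([ 7.06224270e+01,  7.51403909e+00,  8.53292370e+01, -5.22117436e-04,
        8.72586570e+01, -4.89278480e+00]), 'qd': array([-0.06522229,  0.09860061,  0.00537076,  0.09481067,  0.0517062 ,
        0.05146205]), 'tau': array([-8.71763461e-07, -5.59813285e+01, -4.91774011e+01,  7.68032460e-02,
        3.52763711e-02, -1.29236601e-04]), 'position': array([0.14986912, 0.58041195, 0.21759897]), 'orientation': array([[-9.68214151e-01,  2.50122010e-01, -5.81693383e-04],
       [ 2.50122646e-01,  9.68212701e-01, -1.68130746e-03],
       [ 1.42670920e-04, -1.77336036e-03, -9.99998417e-01]]), 'ft_force': array([-0.14461775,  0.1047327 , -0.01269896]), 'moment': array([-0.0315653 ,  0.00212066, -0.03001168]), 'grasp_force': 0.0, 'opening': 0.09272049264241614}
top [0.34500003 0.02091326 1.30282006] 490.7531512748571
side [ 0.14325979 -1.34183047  0.94773028] 596.8990857503304
wrist [0.06945722 0.60242344 0.38497643] 393.5872591017498
```

View pics/top0.png

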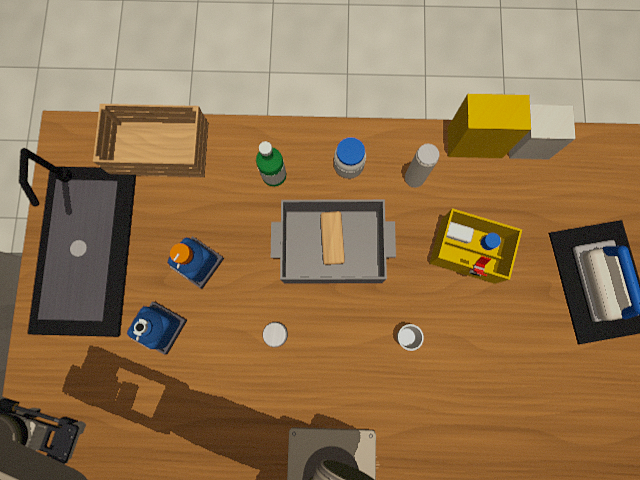

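View pics/side0.png

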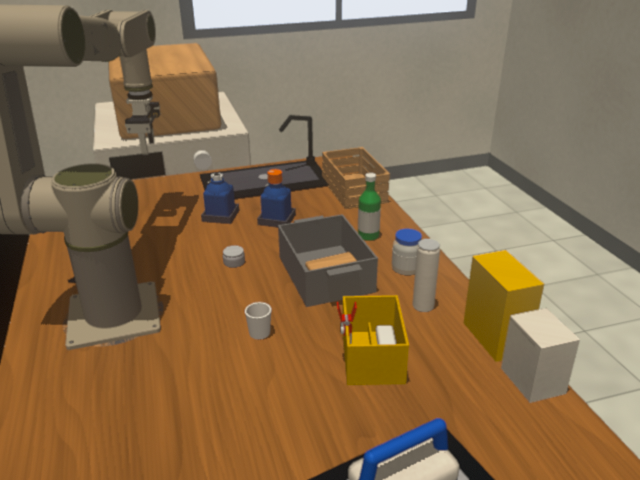

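Top view (up = +x, left = +y): the grey tub is at (333,242), the yellow caddy at (475,246) with the red clip at (482,267) on its near rim. There are two blue jugs: (195,258) with an orange cap, and (156,327) with a white and black top. In the side view they stand at (276,203) and (219,198), with the clip at (346,320). Jug candidates are top (195,258) and (156,327); the one furthest right (smallest y) is (195,258), and it has the orange cap. The clip is the only red thing.

Create m0.py:
```python
from h import *
for n in("top","side"):
    z=np.load(n+"0.npz"); p,d=z["p"],z["d"]; C=cal(n); hsv=cv2.cvtColor(p,cv2.COLOR_RGB2HSV); H,S,V=cv2.split(hsv)
    mk={"red":((H<5)|(H>174))&(S>170)&(V>90),"orange":(H>=6)&(H<=13)&(S>210)&(V>170),"yellow":(H>21)&(H<30)&(S>180)}
    for k,m in mk.items():
        m=m.astype(np.uint8)
        nn,l,st,ce=cv2.connectedComponentsWithStats(m)
        for i in range(1,nn):
            if st[i,4]>25:
                X,_=cloud(C,d,l==i)
                print(n,k,ce[i].round(1),st[i],"med",np.median(X,0).round(3),"lo",np.percentile(X,3,axis=0).round(3),"hi",np.percentile(X,97,axis=0).round(3))
    # rim tops: everything at 0.105..0.115 height
    X,uv=cloud(C,d,np.ones(d.shape,bool))
    for nm,(x0,x1,y0,y1) in {"tub":(.35,.75,-.17,.2),"caddy":(.35,.75,-.47,-.2)}.items():
        s=(abs(X[:,2]-.109)<.005)&(X[:,0]>x0)&(X[:,0]<x1)&(X[:,1]>y0)&(X[:,1]<y1)
        Y=X[s]
        if len(Y)>20:
            r=cv2.minAreaRect(Y[:,:2].astype(np.float32)); print(n,nm,len(Y),r,cv2.boxPoints(r).round(3).tolist())
# cap from two views
a,b=ray(cal("top"),[(181,253)]),None
```

```bash
python3 m0.py
```

Run:
```python
import cv2
p=cv2.imread("pics/top0.png"); a=cv2.resize(p[195:290,415:535],None,fx=4,fy=4,interpolation=cv2.INTER_CUBIC)
b=cv2.resize(p[225:300,150:230],(320,300),interpolation=cv2.INTER_CUBIC); b=cv2.copyMakeBorder(b,0,80,0,0,0)
cv2.imwrite("pics/crop0.png",cv2.hconcat([a,b]))
```

```text
top red [482.1 261.6] [476 257  15  11  92] med [ 0.522 -0.35   0.134] lo [ 0.512 -0.361  0.122] hi [ 0.528 -0.34   0.158]
top red [479.2 271.3] [474 268  13   8  39] med [ 0.498 -0.341  0.136] lo [ 0.487 -0.352  0.121] hi [ 0.505 -0.329  0.162]
top yellow [489.7 124.4] [ 448   94   83   64 4097] med [ 0.852 -0.371  0.196] lo [ 0.831 -0.45   0.023] hi [ 0.917 -0.306  0.203]
top yellow [475.7 247. ] [ 430  208   92   75 3303] med [ 0.57  -0.368  0.038] lo [ 0.492 -0.45   0.002] hi [ 0.647 -0.258  0.112]
top tub 1052 ((0.6135616302490234, 0.0249212384223938), (0.2782062292098999, 0.3381962776184082), 1.453344702720642) [[0.4699999988079071, 0.1899999976158142], [0.4790000021457672, -0.14800000190734863], [0.7570000290870667, -0.14100000262260437], [0.7480000257492065, 0.19699999690055847]]
top caddy 629 ((0.6025103330612183, -0.30298829078674316), (0.32522132992744446, 0.17045223712921143), 58.572635650634766) [[0.4449999928474426, -0.3970000147819519], [0.5899999737739563, -0.4860000014305115], [0.7599999904632568, -0.20900000631809235], [0.6150000095367432, -0.11999999731779099]]
sid
[... 155 characters left out ...]
[ 343  296   66   89 4616] med [ 0.572 -0.423  0.061] lo [ 0.489 -0.456  0.003] hi [ 0.646 -0.261  0.109]
side tub 613 ((0.6116700768470764, 0.018514767289161682), (0.2822469472885132, 0.3351629078388214), 1.6368874311447144) [[0.4659999907016754, 0.18199999630451202], [0.4749999940395355, -0.15299999713897705], [0.7580000162124634, -0.14499999582767487], [0.7480000257492065, 0.1899999976158142]]
side caddy 625 ((0.6015143990516663, -0.30611273646354675), (0.32531630992889404, 0.17161720991134644), 57.77670669555664) [[0.44200000166893005, -0.39800000190734863], [0.5870000123977661, -0.48899999260902405], [0.7609999775886536, -0.21400000154972076], [0.6159999966621399, -0.12300000339746475]]
```

View pics/crop0.png

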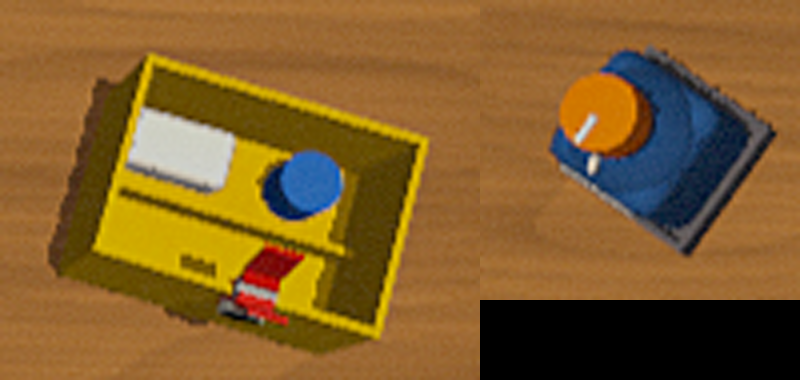

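The crop confirms the red clip on the caddy's near rim at top (482,266), and the orange-capped jug at top (181,253) as the right-hand one of the pair. Moving over the jug first with the wrist camera.

Call:
send_path(segments={"jaw": [0.093, 0.093, 0.093, 0.093, 0.093, 0.093, 0.093, 0.093, 0.093], "sx": [-0.06, -0.12, -0.18, -0.24, -0.3, -0.36, -0.43, -0.43, -0.43], "sy": [-0.02, -0.04, -0.06, -0.08, -0.1, -0.12, -0.14, -0.14, -0.14], "sz": [-0.04, -0.08, -0.08, -0.08, -0.08, -0.08, -0.08, -0.08, -0.08], "twist": [6, 12, 18, 24, 30, 36, 38, 38, 38]})

```text
time_s: 1.27
position: [0.5331, 0.3357, 0.2975]
orientation: [[-0.606, 0.795, -0.001], [0.795, 0.606, -0.001], [-0.0, -0.002, -1.0]]
ft_force: [-1.0, 0.4, 0.2]
opening: 0.0931
grasp_force: 0.0
```

Create snap.py:
```python
from h import *
import sys
def snap(k,save=True):
    s=manip.observe(); p,d=vision.camera("wrist"); C=cal("wrist",s)
    np.savez(k+".npz",p=p,d=d,K=C[0],dist=C[1],R=C[2],t=C[3],pos=s["position"],ori=s["orientation"])
    cv2.imwrite(f"pics/{k}.png",p[:,:,::-1]); return p,d,C,s
def load(k):
    z=np.load(k+".npz"); return z["p"],z["d"],(z["K"],z["dist"],z["R"],z["t"]),z
def omask(p):
    H,S,V=cv2.split(cv2.cvtColor(p,cv2.COLOR_RGB2HSV)); return (H>=6)&(H<=14)&(S>200)&(V>150)
if __name__=="__main__":
    p,d,C,s=snap(sys.argv[1]); print(s["time_s"],s["position"].round(4),np.degrees(np.arctan2(s["orientation"][1,1],s["orientation"][0,1])))
    print(np.round(vision.calibration("wrist")["tool_from_camera"],3).tolist())
```

```bash
python3 snap.py w1
```

Run:
```python
from snap import *
p,d,C,z=load("w1"); m=omask(p); X,uv=cloud(C,d,m); print(len(X))
if len(X):
    zt=np.percentile(X[:,2],98); T=X[abs(X[:,2]-zt)<.004]; print("top z",np.median(T[:,2]),cv2.minEnclosingCircle(T[:,:2].astype(np.float32)),T.mean(0))
```

```text
1.275 [0.5331 0.3357 0.2975] 37.30117588964119
[[0.001, -0.954, -0.299, 0.084], [1.0, 0.001, -0.001, 0.001], [0.001, -0.299, 0.954, -0.167], [0.0, 0.0, 0.0, 1.0]]
1822
top z 0.17434923774941244 ((0.5199787020683289, 0.3700978755950928), 0.022949479520320892) [0.52252482 0.37214749 0.17436022]
```

View pics/w1.png

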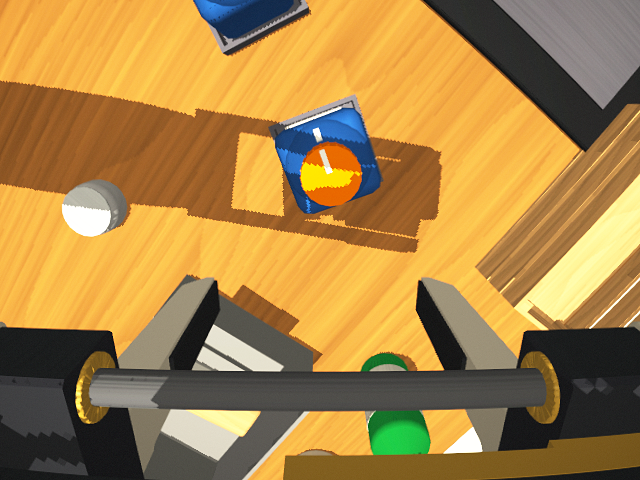

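The cap shows at wrist (330,173) with its white mark at (325,160), on the blue jug in its bracket. The other jug is cut off at (250,20). The cap top is at about (0.520, 0.370, 0.174). On to the tub and then the caddy.

Call:
send_path(segments={"jaw": [0.093, 0.093, 0.093, 0.093, 0.093, 0.093, 0.093, 0.093], "sx": [-0.04, -0.08, -0.12, -0.165, -0.21, -0.247, -0.247, -0.247], "sy": [-0.04, -0.08, -0.12, -0.155, -0.19, -0.23, -0.23, -0.23], "sz": [0, 0, 0, 0, 0, 0, 0, 0], "twist": [6, 12, 18, 24, 30, 36, 36, 36]})

```text
time_s: 2.33
position: [0.4991, 0.0031, 0.2988]
orientation: [[-0.028, 1.0, 0.0], [1.0, 0.028, 0.001], [0.001, 0.0, -1.0]]
ft_force: [-0.5, 0.5, -0.5]
opening: 0.0932
grasp_force: 0.0
```

```bash
python3 snap.py w2
```

```text
2.325 [0.4991 0.0031 0.2988] 1.6017545918552938
[[0.001, -0.954, -0.3, 0.084], [1.0, 0.001, -0.001, 0.001], [0.001, -0.3, 0.954, -0.167], [0.0, 0.0, 0.0, 1.0]]
```

Call:
send_path(segments={"jaw": [0.093, 0.093, 0.093, 0.093, 0.093, 0.093, 0.093, 0.093], "sx": [-0.06, -0.12, -0.18, -0.24, -0.3, -0.34, -0.34, -0.34], "sy": [0, 0, 0, 0, 0, 0, 0, 0], "sz": [0, 0, 0, 0, 0, 0, 0, 0], "twist": [4, 8, 12, 16, 18, 18, 18, 18]})

```text
time_s: 3.38
position: [0.5093, -0.3362, 0.2983]
orientation: [[0.282, 0.96, -0.0], [0.96, -0.282, 0.001], [0.001, -0.001, -1.0]]
ft_force: [-0.8, 1.1, -0.1]
opening: 0.093
grasp_force: 0.0
```

```bash
python3 snap.py w3
```

Run:
```python
import cv2
a=cv2.imread("pics/w2.png");b=cv2.imread("pics/w3.png")
cv2.imwrite("pics/w23.png",cv2.resize(cv2.vconcat([a[:400],b[:400]]),(480,600)))
```

```text
3.375 [ 0.5093 -0.3362  0.2983] -16.354142498644777
[[0.001, -0.954, -0.3, 0.085], [1.0, 0.001, -0.001, 0.0], [0.001, -0.3, 0.954, -0.167], [0.0, 0.0, 0.0, 1.0]]
```

View pics/w23.png

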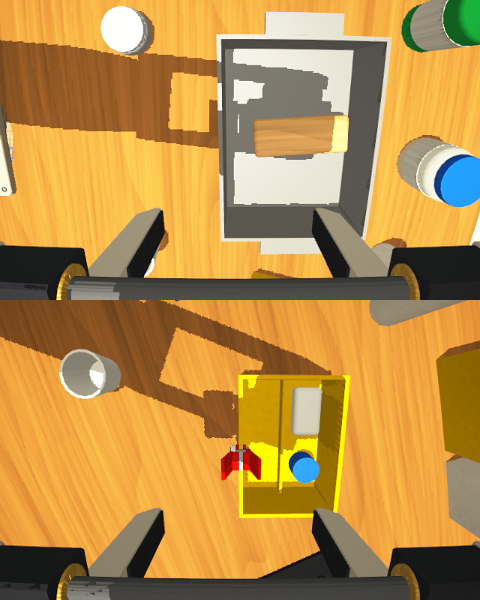

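Top panel (w2): the tub's near rim runs from w2 (292,48) to (295,320). Bottom panel (w3): the caddy's near rim is at column ~320, with the red clip's V handles at w3 (295..347, 215). Measuring these with depth and lines.

Create m1.py:
```python
from snap import *
def wall(k,box,zr=(.104,.116)):
    p,d,C,z=load(k); X,uv=cloud(C,d,np.ones(d.shape,bool))
    x0,x1,y0,y1=box; s=(X[:,2]>zr[0])&(X[:,2]<zr[1])&(X[:,0]>x0)&(X[:,0]<x1)&(X[:,1]>y0)&(X[:,1]<y1)
    Y=X[s]; vx,vy,a,b=cv2.fitLine(Y[:,:2].astype(np.float32),cv2.DIST_HUBER,0,.01,.01).ravel()
    if vy<0: vx,vy=-vx,-vy
    nrm=np.array([vy,-vx]); r=(Y[:,:2]-[a,b])@nrm; t=(Y[:,:2]-[a,b])@[vx,vy]
    print(k,len(Y),"line pt",a.round(4),b.round(4),"yaw of normal",np.degrees(np.arctan2(nrm[1],nrm[0])).round(2),"width pct",np.percentile(r,[2,50,98]).round(4),"t",np.percentile(t,[1,99]).round(4),"z",np.percentile(Y[:,2],[5,50,95]).round(4))
    return np.array([a,b]),nrm
if __name__=="__main__":
    wall("w2",(.48,.53,-.09,.13))
    a,n=wall("w3",(.45,.56,-.46,-.26))
    wall("w3",(.47,.56,-.33,-.26))
    p,d,C,z=load("w3"); H,S,V=cv2.split(cv2.cvtColor(p,cv2.COLOR_RGB2HSV))
    m=((H<6)|(H>172))&(S>150)&(V>60); m[330:]=0; m[:,:200]=0;m[:,420:]=0
    X,uv=cloud(C,d,m); print(len(X),X[:,2].max())
    u=np.array([-n[1],n[0]])
    for lo,hi in((.11,.12),(.12,.13),(.13,.14),(.14,.15),(.15,.155),(.155,.17)):
        Y=X[(X[:,2]>lo)&(X[:,2]<hi)]
        if len(Y)>5:
            q=(Y[:,:2]-a)@n; t=(Y[:,:2]-a)@u
            print(lo,len(Y),"across",np.percentile(q,[1,50,99]).round(4),"along",np.percentile(t,[2,50,98]).round(4),"mid",(a+n*0+u*np.percentile(t,[2,98]).mean()).round(4), "side med", [np.median(q[q<0]).round(4) if (q<0).any() else None, np.median(q[q>0]).round(4) if (q>0).any() else None])
```

```bash
python3 m1.py
```

```text
w2 198 line pt 0.4811 -0.047 yaw of normal 0.87 width pct [-0.0011  0.      0.001 ] t [-0.0428  0.0518] z [0.1055 0.1111 0.1126]
w3 1410 line pt 0.5143 -0.389 yaw of normal -5.62 width pct [-0.0224 -0.0009  0.0467] t [-0.0468  0.1286] z [0.106  0.1112 0.1126]
w3 476 line pt 0.524 -0.2967 yaw of normal -16.44 width pct [-0.0027 -0.0001  0.002 ] t [-0.0352  0.0376] z [0.1099 0.1112 0.1124]
1330 0.16186613770363145
0.11 20 across [-0.0129 -0.003  -0.0001] along [0.0526 0.055  0.0569] mid [ 0.5197 -0.3345] side med [np.float64(-0.003), None]
0.12 488 across [-0.0201 -0.0068  0.0044] along [0.0331 0.0452 0.0572] mid [ 0.5187 -0.344 ] side med [np.float64(-0.0121), np.float64(0.0015)]
0.13 167 across [-0.0229  0.0011  0.0072] along [0.032  0.0453 0.0584] mid [ 0.5187 -0.344 ] side med [np.float64(-0.0205), np.float64(0.0038)]
0.14 186 across [-0.0253  0.0038  0.0099] along [0.0321 0.0464 0.0586] mid [ 0.5188 -0.3439] side med [np.float64(-0.0225), np.float64(0.0064)]
0.15 101 across [-0.0265 -0.0225  0.0113] along [0.0317 0.0466 0.0592] mid [ 0.5188 -0.3437] side med [np.float64(-0.0241), np.float64(0.0076)]
0.155 320 across [-0.0311 -0.0248  0.0134] along [0.0311 0.0454 0.0588] mid [ 0.5187 -0.3442] side med [np.float64(-0.0272), np.float64(0.0101)]
```

```bash
sed -i 's/wall("w2",(.48,.53,-.09,.13))/[wall("w2",b) for b in((.44,.51,-.09,.14),(.44,.485,-.05,.05),(.44,.49,.03,.14))]/; s/a,n=wall("w3",(.45,.56,-.46,-.26))/a,n=wall("w3",(.47,.56,-.33,-.26))/' m1.py; python3 m1.py
```

Run:
```python
from snap import *
p,d,C,z=load("w2"); X,uv=cloud(C,d,np.ones(d.shape,bool))
for y in np.arange(-.1,.16,.03):
    s=abs(X[:,1]-y)<.006; s&=(X[:,0]<.53)&(X[:,2]>.1)&(X[:,2]<.12)
    print(y.round(2),s.sum(),np.percentile(X[s,0],[2,50,98]).round(4) if s.sum() else "")
```

```text
w2 1801 line pt 0.4774 0.0618 yaw of normal 1.19 width pct [-0.0043 -0.0005  0.0303] t [-0.1478  0.0767] z [0.1085 0.1112 0.1125]
w2 606 line pt 0.4779 0.0023 yaw of normal 1.78 width pct [-0.0025 -0.      0.0024] t [-0.0514  0.0469] z [0.1095 0.1113 0.1125]
w2 924 line pt 0.4751 0.0916 yaw of normal 1.02 width pct [-0.0028  0.0005  0.0134] t [-0.0605  0.0468] z [0.1091 0.1112 0.1125]
w3 476 line pt 0.524 -0.2967 yaw of normal -16.44 width pct [-0.0027 -0.0001  0.002 ] t [-0.0352  0.0376] z [0.1099 0.1112 0.1124]
w3 476 line pt 0.524 -0.2967 yaw of normal -16.44 width pct [-0.0027 -0.0001  0.002 ] t [-0.0352  0.0376] z [0.1099 0.1112 0.1124]
1330 0.16186613770363145
0.11 20 across [-0.0061  0.0035  0.0066] along [-0.04   -0.0376 -0.0374] mid [ 0.5131 -0.3338] side med [np.float64(-0.0057), np.float64(0.0053)]
0.12 488 across [-0.0121  0.0029  0.0111] along [-0.0598 -0.0483 -0.0378] mid [ 0.5102 -0.3436] side med [np.float64(-0.0069), np.float64(0.0073)]
0.13 167 across [-0.0146  0.0115  0.014 ] along [-0.0598 -0.0482 -0.0376] mid [ 0.5102 -0.3434] side med [np.float64(-0.0121), np.float64(0.0124)]
0.14 186 across [-0.0162  0.0137  0.0166] along [-0.0597 -0.0471 -0.0374] mid [ 0.5103 -0.3433] side med [np.float64(-0.0144), np.float64(0.0147)]
0.15 101 across [-0.0189 -0.0157  0.018 ] along [-0.0594 -0.0469 -0.0375] mid [ 0.5103 -0.3432] side med [np.float64(-0.0164), np.float64(0.0165)]
0.155 320 across [-0.0213 -0.0171  0.021 ] along [-0.0601 -0.0487 -0.0377] mid [ 0.5102 -0.3436] side med [np.float64(-0.0188), np.float64(0.0187)]
-0.1 58 [0.4788 0.4809 0.4835]
-0.07 70 [0.4775 0.4804 0.4825]
-0.04 67 [0.4772 0.4792 0.4817]
-0.01 76 [0.476  0.4787 0.4808]
0.02 84 [0.4748 0.4775 0.4798]
0.05 78 [0.4744 0.4767 0.4789]
0.08 84 [0.4732 0.4754 0.4778]
0.11 103 [0.472  0.4746 0.4769]
0.14 544 [0.4725 0.5061 0.5293]
```

Call:
send_path(segments={"jaw": [0.093, 0.093, 0.093, 0.093, 0.093, 0.093], "sx": [-0.0067, -0.0067, -0.0067, -0.0067, -0.0067, -0.0067], "sy": [0.003, 0.003, 0.003, 0.003, 0.003, 0.003], "sz": [0.05, 0.1, 0.15, 0.165, 0.177, 0.177], "twist": [0, 0, 0, 0, 0, 0]})

```text
time_s: 4.18
position: [0.5101, -0.3453, 0.1228]
orientation: [[0.283, 0.959, 0.001], [0.959, -0.283, -0.001], [-0.001, 0.001, -1.0]]
ft_force: [0.3, -0.1, 0.4]
opening: 0.093
grasp_force: 0.0
```

Call:
send_path(segments={"jaw": [0.02, 0.02, 0.02, 0.02, 0.02, 0.02], "sx": [0, 0, 0, 0, 0, 0], "sy": [0, 0, 0, 0, 0, 0], "sz": [0, 0, 0, 0, 0, 0], "twist": [0, 0, 0, 0, 0, 0]}, clamp_n=20)

```text
time_s: 4.92
position: [0.5098, -0.3457, 0.1225]
orientation: [[0.284, 0.959, 0.001], [0.959, -0.284, -0.001], [-0.001, 0.001, -1.0]]
ft_force: [-1.2, 0.5, 10.1]
opening: 0.038
grasp_force: 8.2
```

```bash
python3 snap.py w4
```

Run:
```python
import cv2
a=cv2.imread("pics/w4.png"); cv2.imwrite("pics/w4c.png",a[180:440,150:490])
```

```text
4.925 [ 0.5098 -0.3457  0.1225] -16.485570932659503
[[0.001, -0.954, -0.3, 0.085], [1.0, 0.001, -0.001, 0.0], [0.001, -0.3, 0.954, -0.167], [0.0, 0.0, 0.0, 1.0]]
```

View pics/w4c.png

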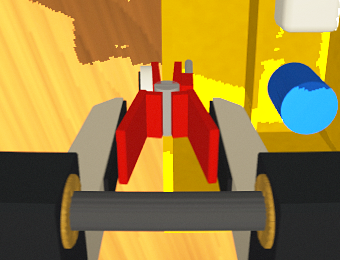

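The crop shows the fingers on both handles, with the hinge at crop (166,90) midway between them and the clip still closed on the rim. The fingers are still closing, so I'll let the squeeze finish.

Call:
send_path(segments={"jaw": [0.02, 0.02, 0.02, 0.02], "sx": [0, 0, 0, 0], "sy": [0, 0, 0, 0], "sz": [0, 0, 0, 0], "twist": [0, 0, 0, 0]}, clamp_n=20)

```text
time_s: 5.48
position: [0.5101, -0.3462, 0.124]
orientation: [[0.284, 0.959, 0.002], [0.959, -0.284, -0.002], [-0.001, 0.003, -1.0]]
ft_force: [-3.0, 1.5, 10.3]
opening: 0.0239
grasp_force: 20.0
```

Call:
send_path(segments={"jaw": [0.02, 0.02, 0.02, 0.02, 0.02, 0.02, 0.02], "sx": [0, 0, 0, 0, 0, 0, 0], "sy": [0, 0, 0, 0, 0, 0, 0], "sz": [-0.01, -0.03, -0.06, -0.1, -0.12, -0.12, -0.12], "twist": [0, 0, 0, 0, 0, 0, 0]})

```text
time_s: 6.35
position: [0.5088, -0.3449, 0.2399]
orientation: [[0.284, 0.959, -0.002], [0.959, -0.284, 0.001], [0.001, -0.002, -1.0]]
ft_force: [-0.1, -0.2, -1.3]
opening: 0.0236
grasp_force: 20.0
```

```bash
python3 snap.py w5
```

Run:
```python
import cv2
a=cv2.imread("pics/w5.png"); cv2.imwrite("pics/w5c.png",a[100:440,150:490])
```

```text
6.35 [ 0.5088 -0.3449  0.2399] -16.484534136951616
[[0.001, -0.954, -0.3, 0.085], [1.0, 0.001, -0.001, 0.0], [0.001, -0.3, 0.954, -0.167], [0.0, 0.0, 0.0, 1.0]]
```

View pics/w5c.png

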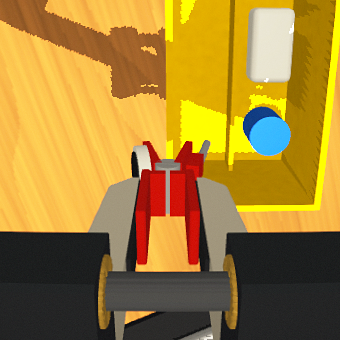

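The crop shows the clip squeezed open and lifted clear of the caddy, with the hinge at crop (168,165), the readout on the left and the stem at right (205,150). Moving to above the tub's near rim, keeping it open.

Run:
```python
from snap import *
p,d,C,z=load("w5"); P=z["ori"].T@(deproj(C,d,[(318,263),(318,265),(316,265),(320,265)])-z["pos"]).T; print(P.T.round(4))
```

```text
[[ 0.0137  0.0005  0.0066]
 [ 0.0137  0.0005  0.004 ]
 [ 0.0135 -0.0005  0.0045]
 [ 0.0134  0.0014  0.0048]]
```

Call:
send_path(segments={"jaw": [0.02, 0.02, 0.02, 0.02, 0.02, 0.02, 0.02, 0.02, 0.02, 0.02], "sx": [0.03, 0.075, 0.12, 0.165, 0.21, 0.255, 0.3, 0.331, 0.341, 0.341], "sy": [-0.012, -0.03, -0.047, -0.065, -0.082, -0.1, -0.118, -0.13, -0.1336, -0.1336], "sz": [0, 0, 0, 0, 0, 0, 0, 0, 0, 0], "twist": [-2, -4, -7, -9, -12, -14, -16.5, -18.2, -18.2, -18.2]})

```text
time_s: 7.65
position: [0.4776, 0.0197, 0.2407]
orientation: [[-0.031, 1.0, -0.002], [1.0, 0.031, -0.0], [-0.0, -0.002, -1.0]]
ft_force: [-0.3, -0.6, -0.9]
opening: 0.0238
grasp_force: 20.0
```

```bash
python3 snap.py w6
```

```text
7.65 [0.4776 0.0197 0.2407] 1.7525693209040165
[[0.001, -0.954, -0.3, 0.084], [1.0, 0.001, -0.001, 0.001], [0.001, -0.3, 0.954, -0.167], [0.0, 0.0, 0.0, 1.0]]
```

Run:
```python
from snap import *
p,d,C,z=load("w6"); X,uv=cloud(C,d,np.ones(d.shape,bool))
for y in np.arange(.04,.15,.02):
    s=abs(X[:,1]-y)<.006; s&=(X[:,0]<.51)&(X[:,0]>.44)&(X[:,2]>.105)&(X[:,2]<.118)
    print(y.round(2),s.sum(),np.percentile(X[s],[2,50,98],axis=0)[:,[0,2]].round(4).tolist() if s.sum() else "")
```

```text
0.04 109 [[0.4743, 0.1102], [0.4767, 0.1115], [0.4791, 0.1128]]
0.06 111 [[0.4737, 0.11], [0.4761, 0.1114], [0.4785, 0.1129]]
0.08 112 [[0.4731, 0.1096], [0.4755, 0.1113], [0.4778, 0.1127]]
0.1 117 [[0.4725, 0.1099], [0.4749, 0.1115], [0.4772, 0.1126]]
0.12 119 [[0.4719, 0.1096], [0.4742, 0.1112], [0.4765, 0.1127]]
0.14 381 [[0.4723, 0.1064], [0.4928, 0.1113], [0.5094, 0.1128]]
```

Call:
send_path(segments={"jaw": [0.02, 0.02, 0.02, 0.02, 0.02, 0.02, 0.02, 0.02], "sx": [0, 0, 0, 0, 0, 0, 0, 0], "sy": [0, 0, 0, 0, 0, 0, 0, 0], "sz": [0.03, 0.06, 0.085, 0.1, 0.11, 0.118, 0.118, 0.118], "twist": [0, 0, 0, 0, 0, 0, 0, 0]})

```text
time_s: 8.7
position: [0.4784, 0.0196, 0.1241]
orientation: [[-0.03, 1.0, 0.001], [1.0, 0.03, -0.0], [-0.0, 0.001, -1.0]]
ft_force: [-0.4, 0.2, -0.6]
opening: 0.0241
grasp_force: 20.0
```

Call:
send_path(segments={"jaw": [0.02, 0.02, 0.093, 0.093, 0.093, 0.093, 0.093, 0.093], "sx": [0, 0, 0, 0, 0, 0, 0, 0], "sy": [-0.001, -0.001, -0.001, -0.001, -0.001, -0.001, -0.001, -0.001], "sz": [0.002, 0.002, 0.002, 0.002, 0.002, 0.002, 0.002, 0.002], "twist": [0, 0, 0, 0, 0, 0, 0, 0]})

```text
time_s: 9.7
position: [0.477, 0.0196, 0.1216]
orientation: [[-0.03, 1.0, -0.0], [1.0, 0.03, 0.0], [0.0, -0.0, -1.0]]
ft_force: [-0.4, -0.1, 0.4]
opening: 0.0792
grasp_force: 0.0
```

```bash
python3 snap.py w7
```

Run:
```python
import cv2
a=cv2.imread("pics/w7.png"); cv2.imwrite("pics/w7c.png",a[100:440,100:540])
```

```text
9.7 [0.477  0.0196 0.1216] 1.7159679437044395
[[0.001, -0.954, -0.3, 0.084], [1.0, 0.001, -0.001, 0.001], [0.001, -0.3, 0.954, -0.167], [0.0, 0.0, 0.0, 1.0]]
```

View pics/w7c.png

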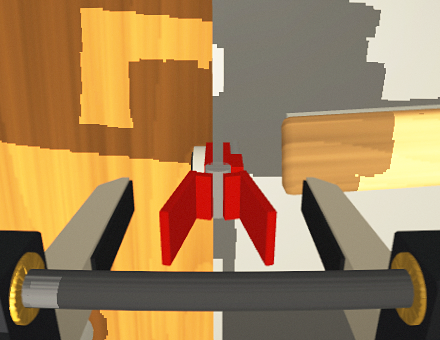

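The clip grips the tub rim with its handles in a V at crop (165,240) and (270,240), and the readout is outside. The fingers are clear of it. Retreating upward to check the clip's fit.

Call:
send_path(segments={"jaw": [0.093, 0.093, 0.093, 0.093, 0.093, 0.093, 0.093], "sx": [0, 0, 0, 0, 0, 0, 0], "sy": [0, 0, 0, 0, 0, 0, 0], "sz": [0, -0.03, -0.08, -0.13, -0.178, -0.178, -0.178], "twist": [0, 0, 0, 0, 0, 0, 0]})

```text
time_s: 10.62
position: [0.4769, 0.0196, 0.2991]
orientation: [[-0.03, 1.0, -0.0], [1.0, 0.03, 0.0], [0.0, -0.0, -1.0]]
ft_force: [0.1, -0.5, -0.5]
opening: 0.093
grasp_force: 0.0
```

```bash
python3 snap.py w8
```

Run:
```python
from snap import *
p,d,C,z=load("w8"); H,S,V=cv2.split(cv2.cvtColor(p,cv2.COLOR_RGB2HSV))
m=((H<6)|(H>172))&(S>150)&(V>60); m[330:]=0; m[:,:200]=0;m[:,420:]=0
X,uv=cloud(C,d,m)
for lo,hi in((.115,.12),(.12,.13),(.13,.14),(.14,.15),(.15,.155),(.155,.17)):
    Y=X[(X[:,2]>lo)&(X[:,2]<hi)]
    if len(Y)>5: print(lo,len(Y),np.percentile(Y,[1,50,99],axis=0)[:,:2].round(4).tolist())
print(X[:,2].max())
```

```text
10.625 [0.4769 0.0196 0.2991] 1.7164416520548254
[[0.001, -0.954, -0.3, 0.084], [1.0, 0.001, -0.001, 0.001], [0.001, -0.3, 0.954, -0.167], [0.0, 0.0, 0.0, 1.0]]
0.115 8 [[0.4708, 0.0304], [0.4713, 0.033], [0.4825, 0.0334]]
0.12 470 [[0.466, 0.0102], [0.4801, 0.0217], [0.4885, 0.0329]]
0.13 179 [[0.4626, 0.01], [0.4877, 0.0235], [0.4909, 0.0335]]
0.14 188 [[0.4603, 0.0101], [0.4641, 0.0228], [0.4937, 0.0336]]
0.15 104 [[0.4584, 0.0104], [0.462, 0.023], [0.4952, 0.0335]]
0.155 384 [[0.4557, 0.0098], [0.4606, 0.022], [0.4985, 0.0334]]
0.16379691533207902
```

The clip sits square on the tub rim: handles centred at x = 0.477, the wall at 0.4775, and the handle tops at the same height as on the caddy (within 2 mm). On to the cap.

Call:
send_path(segments={"jaw": [0.093, 0.093, 0.093, 0.093, 0.093, 0.093, 0.093, 0.093, 0.093], "sx": [0.04, 0.095, 0.15, 0.205, 0.26, 0.31, 0.349, 0.349, 0.349], "sy": [0.006, 0.015, 0.023, 0.031, 0.04, 0.048, 0.0535, 0.0535, 0.0535], "sz": [0, 0, 0, 0, 0, 0, 0, 0, 0], "twist": [-5, -10, -15, -20, -25, -30, -35, -35, -35]})

```text
time_s: 11.8
position: [0.5195, 0.3693, 0.2978]
orientation: [[-0.597, 0.802, -0.002], [0.802, 0.597, -0.002], [-0.0, -0.003, -1.0]]
ft_force: [0.4, -1.0, 0.8]
opening: 0.0929
grasp_force: 0.0
```

```bash
python3 snap.py w9
```

Create m2.py:
```python
from snap import *
import sys
R=[]
for k in sys.argv[1:]:
    p,d,C,z=load(k); H,S,V=cv2.split(cv2.cvtColor(p,cv2.COLOR_RGB2HSV))
    m=((H>=5)&(H<=32)&(S>215)&(V>130)).astype(np.uint8)
    X,uv=cloud(C,d,np.ones(d.shape,bool)); s=(np.linalg.norm(X[:,:2]-[.52,.37],axis=1)<.05)&(abs(X[:,2]-.174)<.003)
    T=X[s]; hull=cv2.minEnclosingCircle(T[:,:2].astype(np.float32)); e=cv2.fitEllipse(cv2.convexHull(uv[s].astype(np.float32)))
    print(k,s.sum(),"z",np.median(T[:,2]).round(4),"mean",T.mean(0).round(4),"circ",np.round(hull[0],4),round(hull[1],4),"px",np.round(e[0],1))
    R.append(ray(C,[e[0]]))
if len(R)>1:
    (o1,a),(o2,b)=R; a,b=a[0],b[0]; t=np.linalg.lstsq(np.c_[a,-b],o2-o1,rcond=None)[0]; print("tri",(o1+a*t[0]).round(4),(o2+b*t[1]).round(4))
```

```bash
python3 m2.py w1 w9
```

```text
11.8 [0.5195 0.3693 0.2978] 36.67789681003798
[[0.001, -0.954, -0.299, 0.084], [1.0, 0.001, -0.001, 0.001], [0.001, -0.299, 0.954, -0.167], [0.0, 0.0, 0.0, 1.0]]
w1 2931 z 0.1744 mean [0.5197 0.3704 0.1744] circ [0.5199 0.3698] 0.0233 px [330.8 175.4]
w9 2658 z 0.1744 mean [0.5196 0.3705 0.1743] circ [0.52 0.37] 0.0232 px [318.3 220.4]
tri [0.5197 0.3704 0.1729] [0.5198 0.3704 0.1729]
```

Call:
send_path(segments={"jaw": [0.093, 0.093, 0.093, 0.093, 0.093, 0.093, 0.093], "sx": [0.0007, 0.0007, 0.0007, 0.0007, 0.0007, 0.0007, 0.0007], "sy": [0.0008, 0.0008, 0.0008, 0.0008, 0.0008, 0.0008, 0.0008], "sz": [0.04, 0.09, 0.12, 0.14, 0.15, 0.15, 0.15], "twist": [0, 0, 0, 0, 0, 0, 0]})

```text
time_s: 12.72
position: [0.5211, 0.3715, 0.1514]
orientation: [[-0.598, 0.802, 0.002], [0.802, 0.598, 0.001], [-0.0, 0.003, -1.0]]
ft_force: [0.2, 0.2, 0.7]
opening: 0.0931
grasp_force: 0.0
```

Call:
send_path(segments={"jaw": [0.03, 0.03, 0.03, 0.03, 0.03, 0.03, 0.03], "sx": [0, 0, 0, 0, 0, 0, 0], "sy": [0, 0, 0, 0, 0, 0, 0], "sz": [0, 0, 0, 0, 0, 0, 0], "twist": [0, 0, 0, 0, 0, 0, 0]}, clamp_n=40)

```text
time_s: 13.6
position: [0.5199, 0.3708, 0.1496]
orientation: [[-0.598, 0.802, -0.001], [0.802, 0.598, -0.001], [-0.0, -0.001, -1.0]]
ft_force: [-4.0, -2.8, 1.9]
opening: 0.0448
grasp_force: 40.0
```

Call:
send_path(segments={"jaw": [0.03, 0.03, 0.03, 0.03, 0.03], "sx": [0, 0, 0, 0, 0], "sy": [-0.0005, -0.0005, -0.0005, -0.0005, -0.0005], "sz": [0.003, 0.006, 0.0065, 0.0065, 0.0065], "twist": [0, 0, 0, 0, 0]}, clamp_n=45)

```text
time_s: 14.22
position: [0.52, 0.3709, 0.1445]
orientation: [[-0.598, 0.802, 0.001], [0.802, 0.598, 0.0], [-0.0, 0.001, -1.0]]
ft_force: [-5.7, -3.8, 8.8]
opening: 0.0449
grasp_force: 45.2
```

Call:
send_path(segments={"jaw": [0.03, 0.03, 0.03, 0.03], "sx": [0, 0, 0, 0], "sy": [-0.0005, -0.001, -0.001, -0.001], "sz": [0.0015, 0.003, 0.003, 0.003], "twist": [0, 0, 0, 0]}, clamp_n=45)

```text
time_s: 14.72
position: [0.52, 0.3709, 0.1434]
orientation: [[-0.598, 0.802, 0.003], [0.802, 0.598, 0.002], [-0.0, 0.004, -1.0]]
ft_force: [-5.6, -3.6, 17.3]
opening: 0.0448
grasp_force: 45.0
```

Call:
send_path(segments={"jaw": [0.03, 0.03, 0.03, 0.03, 0.03, 0.03, 0.03], "sx": [0, 0, 0, 0, 0, 0, 0], "sy": [0, 0, 0, 0, 0, 0, 0], "sz": [0, 0, 0, 0, 0, 0, 0], "twist": [-7, -14, -21, -28, -35, -42, -42]}, clamp_n=45)

```text
time_s: 15.6
position: [0.52, 0.3719, 0.1435]
orientation: [[-0.981, 0.193, 0.004], [0.193, 0.981, 0.004], [-0.003, 0.004, -1.0]]
ft_force: [-4.8, 0.2, 16.0]
opening: 0.0453
grasp_force: 45.0
```

```bash
python3 -c "
from h import *
s=manip.observe(); print(s['moment'],s['joint_pos'].round(1))"
```

```text
[-0.02037887  1.05131311  0.07513091] [ 30.9  15.7  83.9   0.1  80.2 -47.9]
```

Call:
send_path(segments={"jaw": [0.03, 0.03, 0.03, 0.03, 0.03, 0.03, 0.03], "sx": [0, 0, 0, 0, 0, 0, 0], "sy": [0, 0, 0, 0, 0, 0, 0], "sz": [0, 0, 0, 0, 0, 0, 0], "twist": [-7, -14, -21, -28, -34, -34, -34]}, clamp_n=45)

```text
time_s: 16.48
position: [0.5195, 0.3709, 0.1433]
orientation: [[-0.922, -0.387, 0.002], [-0.387, 0.922, 0.002], [-0.003, 0.001, -1.0]]
ft_force: [-9.1, -3.4, 18.5]
opening: 0.0445
grasp_force: 45.0
```

```bash
python3 snap.py w10
```

Run:
```python
import cv2
a=cv2.imread("pics/w10.png"); cv2.imwrite("pics/w10c.png",a[150:450,150:490])
```

```text
16.475 [0.5195 0.3709 0.1433] 112.7450618032139
[[0.001, -0.955, -0.298, 0.083], [1.0, 0.001, 0.0, 0.001], [0.0, -0.298, 0.955, -0.167], [0.0, 0.0, 0.0, 1.0]]
```

View pics/w10c.png

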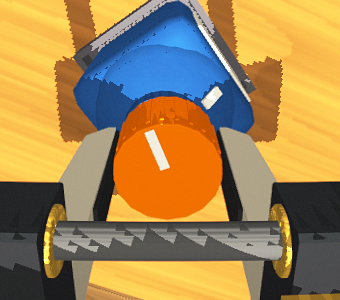

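The crop shows the white cap mark at (157,150) at the same angle to the fingers as before the twist, while the jug's mark is now off at (212,97). So the cap turned with the gripper by about 76°. Lifting straight up.

Call:
send_path(segments={"jaw": [0.03, 0.03, 0.03, 0.03, 0.03, 0.03, 0.03, 0.03, 0.03, 0.03], "sx": [0, 0, 0, 0, 0, 0, 0, 0, 0, 0], "sy": [0, 0, 0, 0, 0, 0, 0, 0, 0, 0], "sz": [-0.006, -0.012, -0.025, -0.045, -0.07, -0.092, -0.095, -0.095, -0.095, -0.095], "twist": [0, 0, 0, 0, 0, 0, 0, 0, 0, 0]}, clamp_n=45)

```text
time_s: 17.77
position: [0.5186, 0.3698, 0.234]
orientation: [[-0.922, -0.386, -0.002], [-0.386, 0.922, -0.001], [0.002, -0.0, -1.0]]
ft_force: [-1.0, 0.1, -0.6]
opening: 0.0451
grasp_force: 45.0
```

```bash
python3 snap.py w11
```

Run:
```python
from h import *
p,d=vision.camera("side"); a=p[120:380,170:420,::-1]; b=cv2.imread("pics/w11.png")[150:410,150:490]
cv2.imwrite("pics/fin.png",cv2.hconcat([a,b]))
```

```text
17.775 [0.5186 0.3698 0.234 ] 112.7139574425648
[[0.001, -0.955, -0.298, 0.083], [1.0, 0.001, 0.0, 0.001], [0.0, -0.298, 0.955, -0.167], [0.0, 0.0, 0.0, 1.0]]
```

View pics/fin.png

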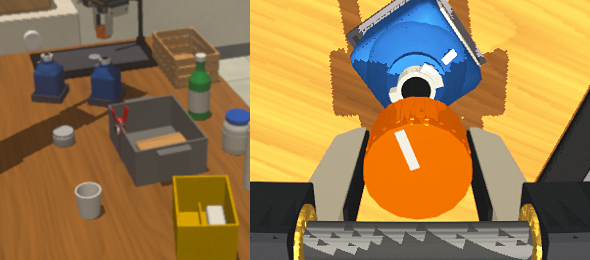

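The final view shows the cap level in the fingers with the jug's open mouth below it, about 73 mm clear. The clip stands on the tub's near rim at (120,118), with the other things in place.

```bash
python3 -c "
from cell import manip
print(manip.hand_in())"
```

```text
the job is handed in; nothing more can be done
None
```

The job is handed in at about 18 s of robot time: the clip grips the tub's near rim with its stem inside, and the cap is held level about 73 mm above the jug's mouth; no verdict came back from the judge.

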